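Put the spacer block away and shut the case

TASK

Pack up for the day: take the white spacer block out of the sloping rack, lower it into the open case (do not drop it in) and let go of it, and only then shut the case's lid fully, without slamming it. Leave the soldering iron stand, the button and the two test probes where they are.

Things in the scene. Friction and masses are not known exactly. Their poses are not given: they have to be found in the camera images.
- spacer: White nylon spacer block, 30 (x, thickness) x 110 (y, width) x 72 mm (z, height), about 0.28 kg. Origin: centre of its 30 x 110 mm underside. Starts in the rack's slot, its z axis leaning 35 degrees from vertical towards the rack's -x, lowest 28 mm between the slot walls: grip it across its thickness, tool along its slope, and draw it out along its z.
- spacer_center (a point): Centre of the spacer block, 36 mm up its z axis from its origin; axes as the block.
- rack: Fixed steel rack, base plate 130 x 150 x 8 mm, on which a slot 130 mm long (along y), 34 mm wide and 28 mm deep leans 35 degrees from vertical towards the rack's -x side (roughly towards the robot). Origin: centre of the base's underside. Its lower wall's top edge is about 60 mm above the base's underside. It may stand left or right of the case.
- case: Fixed open-topped aluminium case, outside 160 (x) x 160 (y) x 90 mm high, walls and floor 5 mm thick, so inside 150 x 150 x 85 mm deep. Origin: centre of its underside, which lies on the cork board's top, 18 mm above the table (z = 0.018); z up. Its lid is hinged along the top of its +x wall (the wall away from the robot).
- lid (a joint): Angle of the case's lid in rad: 0 shut flat on the rim, about 1.57 upright, growing as it opens (1.95 at most). The hinge is stiff (about 0.6 N m): the lid stays where it is left. Lid: a 160 x 160 x 8 mm plate whose free edge has a flush grip tab in its middle, 28 mm long, 70 wide, 8 thick (hinge to tab end 188 mm).
- lid_hinge (a point): Middle of the hinge line, at the top of the case's +x wall (80 mm from the case's centre, 90 mm above its underside). Its axes turn with the lid: y along the hinge, -x along the lid towards the tab, z the outward normal (up when shut). The lid's underside lies in its z = 0 plane.
- lid_tab (a point): Middle of the grip tab of the lid, 174 mm from the hinge and mid-thickness; axes as lid_hinge.
- iron_stand: Bystander: brass soldering iron stand, round base 84 mm across, with coil and upright iron, 158 mm high. Origin: centre of underside.
- button: Bystander: clear polycarbonate arcade push button, 64 mm across, 46 mm high. Origin: centre of underside.
- probe1: Bystander: red plastic test probe with steel tip, about 145 mm long, 16 mm high, lying along its x near the board's left end. Origin: underside, near mid-length.
- probe2: Bystander: the same, near the board's right end.
Not all that is in view belongs to the job. What is shaped like the spacer but green or yellow is not meant.

How it is judged:
By the outcome, as a careful person would: the job done as asked, in the order asked, and still so for the second after the job is handed in, with the robot touching nothing.
It also fails if it takes over 67 s, if anything falls off the work surface, if the arm or the gripper's body presses on something with over 40 N, if the wrist force passes 120 N, or if a joint passes its speed limit or range.

ROBOT

A 6-joint arm with a two-finger parallel gripper is mounted at the origin on the work surface. World frame = base frame: x ahead of the robot, y to its left, z up, the work surface at z = 0. Lengths are in m, angles in rad, forces in N, time in s.
With the tool pointing down it reaches from about 0.35 to 0.775 m from the base axis. Payload 7.3 kg.
Tool frame: the origin (TCP) lies on the front face of the gripper's body, between the roots of the fingers; the fingertips stand ahead of it and the grasp point (between the pads) lies 47 mm ahead of it (finger_overhang is the z of the fingertips in the tool frame, in m); z points along the fingers, y is the line along which they close (so a half turn about z gives the same grasp; the last joint's range is limited). The gripper opens to 92 mm and grips with 3 to 60 N. Pads are 19 mm wide; open, the fingers measure 130 mm over their backs; the gripper's body (75 mm by 190 mm) begins 47 mm behind the grasp point.
Start: joints at [-1.383, 0.342, 1.524, -0, 1.275, -0.146], TCP at [0.172, -0.496, 0.292] pointing down, gripper open.
Joint ranges: [-2.53, 2.53], [-0.77, 2.02], [0.04, 2.7], [-1, 4.14], [0.28, 2.66], [-3.11, 3.11]. Speed limits (rad/s): [2.57, 2.57, 3.14, 3.14, 3.14, 3.14].

INTERFACE

Orientations are given as [roll, pitch, yaw] about the fixed x, y, z axes, in that order (R = Rz(yaw) Ry(pitch) Rx(roll)).
In Python, from cell import * gives the robot as it stands. The module is installed in compiled form; this text tells all that it offers.
- The arm moves only by the tool arm_command, never from a script. Its argument "series" is a list of rows, each an object of numbers: "x", "y", "z": the shift along the tool's x, y, z in mm; "rx", "ry", "rz": the turn, a rotation vector about the tool's x, y, z in degrees. A call has 1 to 20 rows; each row is the pose to reach, as a shift and turn from the pose commanded when the call began, along the tool's axes at that moment; what a row does not reach only later rows make up. A row lasts 1/10 s, in which the tool goes at most 50 mm and 8.59 degrees, less where a joint would pass 70% of its speed; a pose out of reach is approached as far as the arm can. A call with a gripper value outside its range is refused whole. "hand" is the finger opening in mm, from 0 to 91.8, set as the call begins (left out, the last holds). The fingers move at their own pace and stop on an object; "squeeze" is the grip in N (left out, the last holds). Time passes only in rows, so rows that repeat a pose let the fingers close. It gives the time, the measured TCP pose, the force, the opening and the grip force at its end, in the units of the state.
- observe(): the state, without advancing time (a new reading comes with each control period).
- read_camera(name): name is "side" or "top" or "wrist"; returns a dict with "pixels" (420x560x3 uint8, blue, green, red), "K" (3x3 intrinsics, pixels), "rvec" (rotation vector, rad) and "tvec" (3), from world to camera coordinates, as OpenCV has them. Camera axes: x right, y down, z forward; pixel columns grow to the right and rows downward; lengths in m; the calibration is good to about 2 mm. A picture is of the moment at which its call begins. There is no depth.
- hand_in(): hands the job in; it is judged then, once.
Trained networks look in a picture, given as the dict that the camera call returned (one of the last four; its "shot" number tells which), for a name from the list of things; names that differ only in an ending like _2 or _b are one class to them, and where a whole thing is asked for, a point or a joint stands for the part that bears it (a point fixed in the world has none). Each returns a list of dicts, best first, with "confidence" (0 to 1); they miss things now and then, are a little off and sometimes report something else, mostly with a low value. They report only what shows in the picture. A call takes as long as a camera call. They do not tell look-alikes from the thing itself.
- boxes_of(picture, query): "point" ([x, y, z] in m, in world coordinates, good to about 4 mm: the middle of the surface that is visible of it).
- trace(picture, query): "pixels" (420x560 bool, what is visible of it).
- mark_of(picture, query): "point" ([x, y, z] in m, in world coordinates, good to about 4 mm: a listed point, or the origin of a listed thing).
The state is a dict: "time": time; "qpos": joint angles; "qvel": joint speeds; "joint_efforts": joint torques, N m; "tool_pos": TCP position; "tool_rot": TCP orientation; "contact_force": force on the tool from outside, world axes, zero at the start; "torque": the same for the moment, N m; "opening": finger opening in m; "grip_force": force on a finger pad.
Only numpy, scipy, OpenCV 4.12 (cv2) and the standard library are available. Lean on these libraries where they do the work, as an engineer would, in place of code of your own. Each camera call takes 0.05 s, during which the arm holds its last target. There are 200 camera calls.

## Working session

There is one attempt and no reset: what is moved stays moved. The work goes in short steps, Python scripts to look and compute and a tool call to move; the robot and the scene stay as the last step left them, time stands still between calls to the robot, and variables do not carry over. Pictures are saved under pics/ and viewed, at most 10 in all, crops included, and the job is handed in when it is done.

Besides the shell and the picture viewer there is one more tool, called after "Call:" as name(argument=value, ...) on one line, values as JSON. arm_command: Moves the arm, as the interface text tells. Its arguments: {"type":"object","properties":{"series":{"type":"array"},"hand":{"type":"number"},"squeeze":{"type":"number"}},"required":["series"]}

```bash
mkdir -p pics; cat > h.py <<'E'
from cell import *
import numpy as np, cv2
from scipy.spatial.transform import Rotation as R
def rpy(r): return R.from_euler('xyz',r)
def tgt(pos,Rt):
    "shift mm, rotvec deg from current pose to target, tool axes"
    s=observe(); R0=rpy(s["tool_rot"]); 
    return np.round(R0.inv().apply(np.array(pos)-s["tool_pos"])*1000,1), np.round(np.degrees((R0.inv()*Rt).as_rotvec()),1)
def proj(c,P):
    return cv2.projectPoints(np.float64(P).reshape(-1,1,3),c["rvec"],c["tvec"],c["K"],None)[0].reshape(-1,2)
def show(p): print({k:(np.round(v,4).tolist() if not isinstance(v,dict) else v) for k,v in p.items()})
E
python3 - <<'E'
from h import *
s=observe(); show(s); 
for n in ["top","side"]:
    c=read_camera(n); cv2.imwrite(f"pics/{n}0.png",c["pixels"])
    for q in ["spacer","spacer_center","rack","case","lid_hinge","lid_tab","iron_stand","button","probe1"]:
        print(n,q,[(np.round(d["point"],3).tolist(),round(d["confidence"],2)) for d in mark_of(c,q)[:3]])
E
```

```text
{'time': 0.0, 'qpos': [-1.383, 0.3427, 1.525, 0.0, 1.2754, -0.146], 'qvel': [0.0008, 0.0011, 0.0002, 0.0003, 0.0007, -0.0011], 'joint_efforts': [0.0012, -43.1245, -24.4221, 0.0719, 0.056, -0.0001], 'tool_pos': [0.1719, -0.4957, 0.2916], 'tool_rot': [-3.1401, -0.0002, 0.3338], 'contact_force': [-0.3861, 0.4952, -0.499], 'torque': [0.0009, 0.0175, -0.0239], 'grip_force': 0.0, 'opening': 0.0916}
top spacer [([0.567, 0.16, 0.057], 0.95), ([0.574, 0.654, 0.016], 0.78), ([0.215, 0.321, 0.017], 0.75)]
top spacer_center [([0.54, 0.632, 0.013], 0.94), ([0.545, 0.156, 0.086], 0.56)]
top rack [([0.555, 0.161, 0.018], 0.65), ([0.566, 0.159, 0.057], 0.19)]
top case [([0.508, -0.234, 0.012], 0.68)]
top lid_hinge [([0.548, 0.16, 0.086], 0.46)]
top lid_tab [([0.629, -0.236, 0.279], 0.79)]
top iron_stand [([0.721, -0.018, 0.02], 0.76)]
top button [([0.495, -0.003, 0.019], 0.86), ([0.585, -0.236, 0.11], 0.67), ([0.627, -0.235, 0.274], 0.52)]
top probe1 [([0.474, 0.414, 0.017], 0.7), ([0.592, -0.407, 0.018], 0.49)]
side spacer [([0.214, 0.322, 0.016], 0.97), ([0.572, 0.652, 0.012], 0.77), ([0.57, 0.159, 0.054], 0.76)]
side spacer_center [([0.541, 0.631, 0.013], 0.82), ([0.183, 0.344, 0.013], 0.78), ([0.55, 0.159, 0.085], 0.56)]
side rack [([0.554, 0.166, 0.019], 0.8)]
side case [([0.492, -0.005, 0.015], 0.71), ([0.515, -0.234, 0.017], 0.64)]
side lid_hinge [([0.588, -0.236, 0.106], 0.65)]
side lid_tab [([0.628, -0.236, 0.278], 0.76)]
side iron_stand [([0.718, -0.013, 0.02], 0.78)]
side button [([0.49, -0.001, 0.018], 0.7), ([0.718, -0.017, 0.02], 0.16)]
side probe1 [([0.476, 0.413, 0.023], 0.8)]
```

View pics/top0.png

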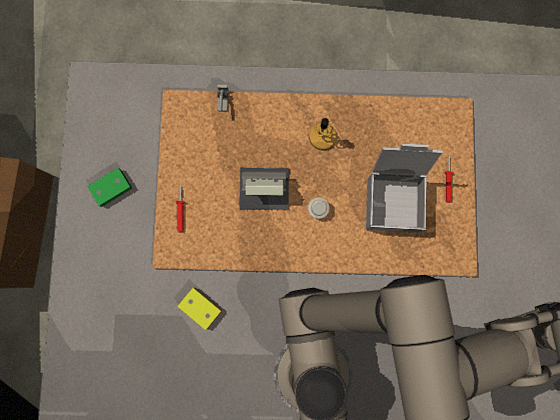

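View pics/side0.png

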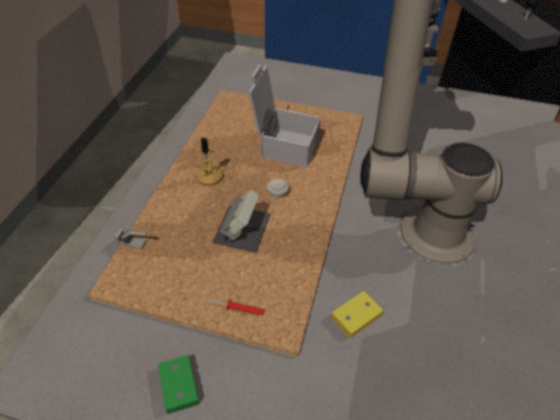

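The top picture shows the rack with the white block at about (264,184), the button at (319,208) and the iron at (324,133). The case is at (398,203) with its lid leaning back. The side picture agrees, and the yellow and green blocks lie off the board. I'll go to a view pose along the slot axis, via a raised waypoint.

```bash
python3 - <<'E'
from h import *
import cell; print(getattr(cell,"finger_overhang",None),[n for n in dir(cell) if n[0]!='_'])
Rg=R.from_matrix(np.array([[0,1,0],[np.cos(np.radians(35)),0,np.sin(np.radians(35))],[np.sin(np.radians(35)),0,-np.cos(np.radians(35))]]).T)
s=observe()
for p in ([.40,-.25,.45],[.42,.16,.265]): print(tgt(p,Rg), tgt(p,rpy(s["tool_rot"]))[0])
E
```

```text
0.0655 ['IKError', 'boxes_of', 'finger_overhang', 'hand_in', 'mark_of', 'observe', 'read_camera', 'trace']
(array([ 296. , -157.8, -157.8]), array([-30.4,  21.6, -68.5])) [ 296.  -157.8 -157.8]
(array([ 449.2, -538.6,   27.2]), array([-30.4,  21.6, -68.5])) [ 449.2 -538.6   27.2]
```

Call:
arm_command(series=[{"x": 150,"y": -80,"z": -158},{"x": 296,"y": -158,"z": -158},{"x": 296,"y": -158,"z": -158},{"x": 296,"y": -158,"z": -158},{"x": 296,"y": -158,"z": -158},{"x": 296,"y": -158,"z": -158},{"x": 296,"y": -158,"z": -158},{"x": 296,"y": -158,"z": -158},{"x": 296,"y": -158,"z": -158},{"x": 449,"y": -539,"z": 27,"rx": -30.4,"ry": 21.6,"rz": -68.5},{"x": 449,"y": -539,"z": 27,"rx": -30.4,"ry": 21.6,"rz": -68.5},{"x": 449,"y": -539,"z": 27,"rx": -30.4,"ry": 21.6,"rz": -68.5},{"x": 449,"y": -539,"z": 27,"rx": -30.4,"ry": 21.6,"rz": -68.5},{"x": 449,"y": -539,"z": 27,"rx": -30.4,"ry": 21.6,"rz": -68.5},{"x": 449,"y": -539,"z": 27,"rx": -30.4,"ry": 21.6,"rz": -68.5},{"x": 449,"y": -539,"z": 27,"rx": -30.4,"ry": 21.6,"rz": -68.5},{"x": 449,"y": -539,"z": 27,"rx": -30.4,"ry": 21.6,"rz": -68.5},{"x": 449,"y": -539,"z": 27,"rx": -30.4,"ry": 21.6,"rz": -68.5},{"x": 449,"y": -539,"z": 27,"rx": -30.4,"ry": 21.6,"rz": -68.5},{"x": 449,"y": -539,"z": 27,"rx": -30.4,"ry": 21.6,"rz": -68.5}])

```text
invalid input
```

Call:
arm_command(series=[{"x": 0},{"x": 0},{"x": 0}])

```text
invalid input
```

```bash
python3 - <<'E'
from h import *
s=observe(); show(s); 
c=read_camera("wrist"); m=trace(c,"spacer"); print(len(m),[(d["confidence"],d["pixels"].sum()) for d in m])
im=c["pixels"].copy()
cs,_=cv2.findContours(m[0]["pixels"].astype(np.uint8),0,1); cv2.drawContours(im,cs,-1,(0,0,255),1)
cv2.imwrite("pics/w1.png",im)
for q in ["spacer","spacer_center","rack"]:
    print(q,[(np.round(d["point"],3).tolist(),round(d["confidence"],2)) for d in mark_of(c,q)[:3]])
E
```

```text
{'time': 1.0, 'qpos': [-1.383, 0.342, 1.5241, 0.0, 1.2754, -0.146], 'qvel': [-0.0024, -0.0001, 0.0009, 0.0005, 0.0011, -0.0023], 'joint_efforts': [-0.0, -43.1134, -24.4483, 0.0717, 0.0483, 0.0], 'tool_pos': [0.172, -0.496, 0.2922], 'tool_rot': [3.1415, 0.0, 0.3338], 'contact_force': [0.2919, -0.0161, 0.4149], 'torque': [0.0062, 0.0017, -0.02], 'grip_force': 0.0, 'opening': 0.0918}
0 []Traceback (most recent call last):
  File "<stdin>", line 5, in <module>
IndexError: list index out of range
```

Call:
arm_command(series=[{"x": 150,"y": -80,"z": -158,"rx": 0,"ry": 0,"rz": 0}])

```text
time: 1.2
tool_pos: [0.195, -0.4695, 0.3225]
tool_rot: [-3.134, 0.0, 0.33]
contact_force: [0.7, 0.3, 0.3]
opening: 0.0918
grip_force: 0.0
```

Call:
arm_command(series=[{"x": 264,"y": -141,"z": -124,"rx": 0,"ry": 0,"rz": 0},{"x": 264,"y": -141,"z": -124,"rx": 0,"ry": 0,"rz": 0},{"x": 264,"y": -141,"z": -124,"rx": 0,"ry": 0,"rz": 0},{"x": 264,"y": -141,"z": -124,"rx": 0,"ry": 0,"rz": 0},{"x": 264,"y": -141,"z": -124,"rx": 0,"ry": 0,"rz": 0},{"x": 264,"y": -141,"z": -124,"rx": 0,"ry": 0,"rz": 0},{"x": 264,"y": -141,"z": -124,"rx": 0,"ry": 0,"rz": 0},{"x": 417,"y": -522,"z": 61,"rx": -30.4,"ry": 21.6,"rz": -68.5},{"x": 417,"y": -522,"z": 61,"rx": -30.4,"ry": 21.6,"rz": -68.5},{"x": 417,"y": -522,"z": 61,"rx": -30.4,"ry": 21.6,"rz": -68.5},{"x": 417,"y": -522,"z": 61,"rx": -30.4,"ry": 21.6,"rz": -68.5},{"x": 417,"y": -522,"z": 61,"rx": -30.4,"ry": 21.6,"rz": -68.5},{"x": 417,"y": -522,"z": 61,"rx": -30.4,"ry": 21.6,"rz": -68.5},{"x": 417,"y": -522,"z": 61,"rx": -30.4,"ry": 21.6,"rz": -68.5},{"x": 417,"y": -522,"z": 61,"rx": -30.4,"ry": 21.6,"rz": -68.5},{"x": 417,"y": -522,"z": 61,"rx": -30.4,"ry": 21.6,"rz": -68.5},{"x": 417,"y": -522,"z": 61,"rx": -30.4,"ry": 21.6,"rz": -68.5},{"x": 417,"y": -522,"z": 61,"rx": -30.4,"ry": 21.6,"rz": -68.5},{"x": 417,"y": -522,"z": 61,"rx": -30.4,"ry": 21.6,"rz": -68.5},{"x": 417,"y": -522,"z": 61,"rx": -30.4,"ry": 21.6,"rz": -68.5}])

```text
time: 3.2
tool_pos: [0.4207, 0.1594, 0.2662]
tool_rot: [2.529, -0.0, 1.566]
contact_force: [0.3, -0.5, 0.1]
opening: 0.0914
grip_force: 0.0
```

Call:
arm_command(series=[{"x": 0,"y": 0,"z": 0,"rx": 0,"ry": 0,"rz": 0},{"x": 0,"y": 0,"z": 0,"rx": 0,"ry": 0,"rz": 0}])

```text
time: 3.4
tool_pos: [0.4203, 0.1597, 0.2657]
tool_rot: [2.53, -0.0, 1.568]
contact_force: [0.0, 0.7, 0.0]
opening: 0.0918
grip_force: 0.0
```

```bash
python3 - <<'E'
from h import *
s=observe(); show(s); 
c=read_camera("wrist"); cv2.imwrite("pics/w1.png",c["pixels"]);m=trace(c,"spacer"); print(len(m),[(d["confidence"],d["pixels"].sum()) for d in m])
im=c["pixels"].copy()
if m:
    cs,_=cv2.findContours(m[0]["pixels"].astype(np.uint8),0,1); cv2.drawContours(im,cs,-1,(0,0,255),1)
cv2.imwrite("pics/w1.png",im)
for q in ["spacer","spacer_center","rack"]:
    print(q,[(np.round(d["point"],3).tolist(),round(d["confidence"],2)) for d in mark_of(c,q)[:3]])
E
```

```text
{'time': 3.4, 'qpos': [0.2848, 0.0495, 2.133, -0.4322, 0.4001, 0.6397], 'qvel': [0.0085, 0.005, 0.0016, -0.0028, -0.0037, 0.0011], 'joint_efforts': [-0.0242, -25.2456, -22.509, -0.5454, -2.1637, 0.0431], 'tool_pos': [0.4203, 0.1597, 0.2657], 'tool_rot': [2.5295, -0.0, 1.5676], 'contact_force': [0.012, 0.7246, 0.0462], 'torque': [-0.0622, 0.2287, 0.0582], 'grip_force': 0.0, 'opening': 0.0918}
1 [(0.78, np.int64(5804))]
spacer [([0.564, 0.158, 0.063], 0.73)]
spacer_center []
rack [([0.547, 0.16, 0.018], 0.82)]
```

View pics/w1.png

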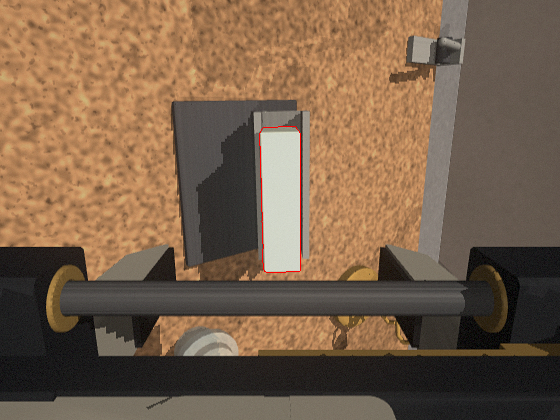

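The wrist picture shows the block's top face at columns 260–300, rows 128–271, sitting squarely in the slot. Next I'll fit the block's pose to its masks, then take more accurate case and lid poses.

```bash
cat >> h.py <<'E'
from scipy.optimize import minimize
def box(lo,hi): return np.array([[a,b,c] for a in (lo[0],hi[0]) for b in (lo[1],hi[1]) for c in (lo[2],hi[2])])
def sil(c,P,S=4):
    h=cv2.convexHull((proj(c,P)*S+S/2).astype(np.float32)).astype(np.int32)
    im=np.zeros((420*S,560*S),np.uint8); cv2.fillConvexPoly(im,h,1); return im
def fit(views,pts,p0,steps,S=4):
    "views: (cam,mask); pts(p)->Nx3 world"
    ms=[cv2.resize(m.astype(np.float32),None,fx=S,fy=S,interpolation=cv2.INTER_LINEAR)>.5 for _,m in views]
    def cost(p):
        e=0
        for (c,_),m in zip(views,ms):
            s=sil(c,pts(p),S)>0; e+=1-(s&m).sum()/(s|m).sum()
        return e/len(views)
    n=len(p0); sim=np.vstack([p0]+[np.array(p0)+np.eye(n)[i]*steps[i] for i in range(n)])
    r=minimize(cost,p0,method="Nelder-Mead",options=dict(initial_simplex=sim,maxiter=250,xatol=1e-5,fatol=1e-5)); return r.x,r.fun
E
python3 - <<'E'
from h import *
def near(c,q,pt):
    px=proj(c,[pt])[0]; best=None
    for d in trace(c,q):
        ys,xs=np.nonzero(d["pixels"]); dist=np.hypot(xs.mean()-px[0],ys.mean()-px[1])
        if best is None or dist<best[0]: best=(dist,d["pixels"],d["confidence"])
    return best[1] if best and best[0]<40 else None
V={}
for n in ["wrist","top","side"]:
    c=read_camera(n); V[n]={"cam":c,"spacer":near(c,"spacer",[.545,.16,.09])}
    if n!="wrist":
        V[n]["case"]=near(c,"case",[.51,-.235,.06]); V[n]["lid"]=near(c,"lid",[.61,-.235,.19])
        for q in ("lid_hinge","lid_tab","case"): print(n,q,[(np.round(d["point"],4).tolist(),round(d["confidence"],2)) for d in mark_of(c,q)[:2]])
    print(n,{k:(None if v is None else int(v.sum())) for k,v in V[n].items() if k!="cam"})
import pickle; pickle.dump(V,open("V.pkl","wb"))
tilt=R.from_euler('y',-35,degrees=True)
P=box([-.015,-.055,.028],[.015,.055,.072])
f=lambda p:(R.from_euler('z',p[3])*tilt).apply(P)+p[:3]
for vs in (["wrist"],["wrist","top","side"]):
    vv=[(V[v]["cam"],V[v]["spacer"]) for v in vs if V[v]["spacer"] is not None]
    print(vs,fit(vv,f,[.566,.16,.058,0],[.006,.006,.006,.05]))
B=box([-.08,-.08,0],[.08,.08,.09])
g=lambda p:R.from_euler('z',p[2]).apply(B)+[p[0],p[1],.018]
vv=[(V[v]["cam"],V[v]["case"]) for v in ("top","side") if V[v]["case"] is not None]
if vv: print("case",fit(vv,g,[.51,-.235,0],[.006,.006,.05]))
vis=np.hstack([np.where((V[v]["case"] if V[v]["case"] is not None else np.zeros((420,560),bool))[...,None],[0,0,255],V[v]["cam"]["pixels"])[60:260] for v in ("top","side")]).astype(np.uint8)
for i,v in enumerate(("top","side")):
    if V[v]["lid"] is not None: vis[:,i*560:(i+1)*560][V[v]["lid"][60:260]]=[255,0,0]
cv2.imwrite("pics/m1.png",np.hstack([vis[:,240:500],vis[:,760:1020]]))
E
```

```text
wrist {'spacer': 5756}
top lid_hinge [([0.5862, -0.2349, 0.1097], 0.88)]
top lid_tab [([0.5668, 0.1564, 0.0556], 0.5)]
top case [([0.5094, -0.2375, 0.014], 0.62)]
top {'spacer': 581, 'case': 5175, 'lid': 1662}
side lid_hinge [([0.5883, -0.236, 0.1065], 0.59)]
side lid_tab [([0.6244, -0.2337, 0.2771], 0.63)]
side case [([0.515, -0.2316, 0.0186], 0.73)]
side {'spacer': 644, 'case': 2822, 'lid': 1173}
['wrist'] (array([0.57020302, 0.16002347, 0.05728352, 0.02053329]), np.float64(0.019102176183656505))
['wrist', 'top', 'side'] (array([0.57394719, 0.15637835, 0.05246136, 0.01482541]), np.float64(0.10862368057788711))
case (array([ 0.54017108, -0.2409206 , -0.08473899]), np.float64(0.4385607791492826))
```

View pics/m1.png

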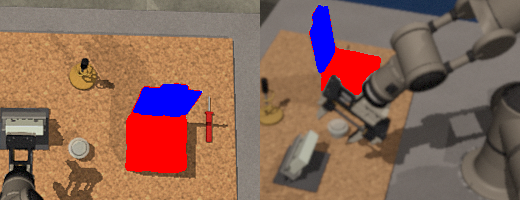

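Red and blue masks cover the case and lid cleanly in the top view, at about (156,130) in the crop. The side view is partly hidden by the arm. I'll fit the case and lid together from the top view and work out the grasp move.

```bash
python3 - <<'E'
from h import *
import pickle; V=pickle.load(open("V.pkl","rb")); T=V["top"]; m=(T["case"]|T["lid"])
B=box([-.08,-.08,0],[.08,.08,.09]); L=box([-.16,-.08,0],[0,.08,.008]); TB=box([-.188,-.035,0],[-.16,.035,.008])
def parts(p):
    Rz=R.from_euler('z',p[2]); f=lambda Q:Rz.apply(R.from_euler('y',p[3]).apply(Q)+[.08,0,.09])+[p[0],p[1],.018]
    return [Rz.apply(B)+[p[0],p[1],.018],f(L),f(TB)]
S=4; M=cv2.resize(m.astype(np.float32),None,fx=S,fy=S)>.5
def cost(p):
    s=sum(sil(T["cam"],q) for q in parts(p))>0; return 1-(s&M).sum()/(s|M).sum()
p0=np.array([.51,-.235,0,1.8]); sim=np.vstack([p0]+[p0+np.eye(4)[i]*d for i,d in enumerate([.006,.006,.05,.1])])
r=minimize(cost,p0,method="Nelder-Mead",options=dict(initial_simplex=sim,maxiter=250)); print(r.x,r.fun)
print("tab",parts(r.x)[2].mean(0))
im=T["cam"]["pixels"].copy()
for q in parts(r.x): cv2.polylines(im,[cv2.convexHull(proj(T["cam"],q).astype(np.float32)).astype(np.int32)],True,(0,255,0),1)
cv2.imwrite("pics/fit.png",cv2.resize(im[120:260,340:480],None,fx=4,fy=4))
tilt=R.from_euler('y',-35,degrees=True); Rb=R.from_euler('z',.018)*tilt
Rt=Rb*R.from_matrix(np.array([[0,1,0],[1,0,0],[0,0,-1]]).T)
o=np.array([.5697,.160,.057])
print([tgt(o+Rb.apply([0,0,h]),Rt) for h in (.150,.102)])
E
```

```text
[ 0.50777722 -0.23714658 -0.02064374  1.76921584] 0.024402795729809967
tab [ 0.62597245 -0.23958692  0.27779753]
[(array([ -2.1,   3.3, 106.5]), array([ 0. ,  0.6, -0.9])), (array([ -1.6,   3.3, 154.5]), array([ 0. ,  0.6, -0.9]))]
```

View pics/fit.png

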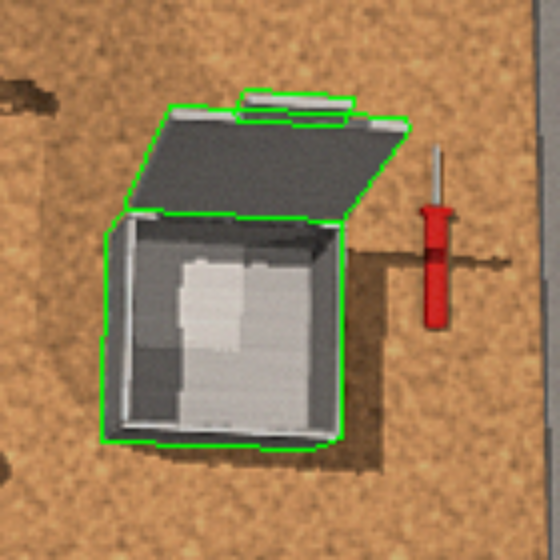

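The overlay matches the case and lid outlines: case at (0.508, −0.237), yaw −0.02, lid 1.77 rad. Now I'll move in on the block.

Call:
arm_command(series=[{"x": -2,"y": 3,"z": 30,"rx": 0,"ry": 0.6,"rz": -0.9},{"x": -2,"y": 3,"z": 60,"rx": 0,"ry": 0.6,"rz": -0.9},{"x": -2,"y": 3,"z": 90,"rx": 0,"ry": 0.6,"rz": -0.9},{"x": -2,"y": 3,"z": 110,"rx": 0,"ry": 0.6,"rz": -0.9},{"x": -2,"y": 3,"z": 120,"rx": 0,"ry": 0.6,"rz": -0.9},{"x": -2,"y": 3,"z": 128,"rx": 0,"ry": 0.6,"rz": -0.9},{"x": -2,"y": 3,"z": 136,"rx": 0,"ry": 0.6,"rz": -0.9},{"x": -2,"y": 3,"z": 142,"rx": 0,"ry": 0.6,"rz": -0.9},{"x": -2,"y": 3,"z": 147,"rx": 0,"ry": 0.6,"rz": -0.9},{"x": -2,"y": 3,"z": 151,"rx": 0,"ry": 0.6,"rz": -0.9},{"x": -2,"y": 3,"z": 154,"rx": 0,"ry": 0.6,"rz": -0.9},{"x": -2,"y": 3,"z": 154,"rx": 0,"ry": 0.6,"rz": -0.9},{"x": -2,"y": 3,"z": 154,"rx": 0,"ry": 0.6,"rz": -0.9}], hand=70)

```text
time: 5.75
tool_pos: [0.5191, 0.1805, 0.171]
tool_rot: [2.571, 0.039, 1.563]
contact_force: [-1.7, -0.9, -0.2]
opening: 0.0698
grip_force: 0.4
```

Call:
arm_command(series=[{"x": 0,"y": 0,"z": 0,"rx": 0,"ry": 0,"rz": 0},{"x": 0,"y": 0,"z": 0,"rx": 0,"ry": 0,"rz": 0},{"x": 0,"y": 0,"z": 0,"rx": 0,"ry": 0,"rz": 0},{"x": 0,"y": 0,"z": 0,"rx": 0,"ry": 0,"rz": 0},{"x": 0,"y": 0,"z": 0,"rx": 0,"ry": 0,"rz": 0},{"x": 0,"y": 0,"z": 0,"rx": 0,"ry": 0,"rz": 0},{"x": 0,"y": 0,"z": 0,"rx": 0,"ry": 0,"rz": 0},{"x": 0,"y": 0,"z": 0,"rx": 0,"ry": 0,"rz": 0}], hand=20, squeeze=8)

```text
time: 6.55
tool_pos: [0.5146, 0.1803, 0.1681]
tool_rot: [2.58, 0.041, 1.563]
contact_force: [-20.3, 4.7, 3.2]
opening: 0.0422
grip_force: 8.6
```

Call:
arm_command(series=[{"x": 0,"y": 0,"z": 0,"rx": 0,"ry": 0,"rz": 0},{"x": 0,"y": 0,"z": 0,"rx": 0,"ry": 0,"rz": 0},{"x": 0,"y": 0,"z": 0,"rx": 0,"ry": 0,"rz": 0}], hand=70)

```text
time: 6.85
tool_pos: [0.5193, 0.1807, 0.1712]
tool_rot: [2.57, 0.039, 1.563]
contact_force: [0.8, 0.2, -0.6]
opening: 0.062
grip_force: 0.4
```

```bash
python3 - <<'E'
from h import *
s=observe(); show(s); c=read_camera("wrist"); t=read_camera("side")
cv2.imwrite("pics/w2.png",np.hstack([cv2.resize(c["pixels"],(400,300)),cv2.resize(t["pixels"][120:300,140:380],(400,300))]))
E
```

```text
{'time': 6.85, 'qpos': [0.2808, 0.3909, 1.9918, -0.7252, 0.2827, 0.9298], 'qvel': [-0.0052, 0.0018, -0.0116, -0.0011, -0.0046, 0.0024], 'joint_efforts': [0.1149, -39.921, -18.3965, -0.5649, -1.4667, 0.042], 'tool_pos': [0.5193, 0.1807, 0.1712], 'tool_rot': [2.5701, 0.0388, 1.5635], 'contact_force': [0.8079, 0.1594, -0.6319], 'torque': [-0.0141, 0.3767, 0.0005], 'grip_force': 0.4115, 'opening': 0.062}
```

View pics/w2.png

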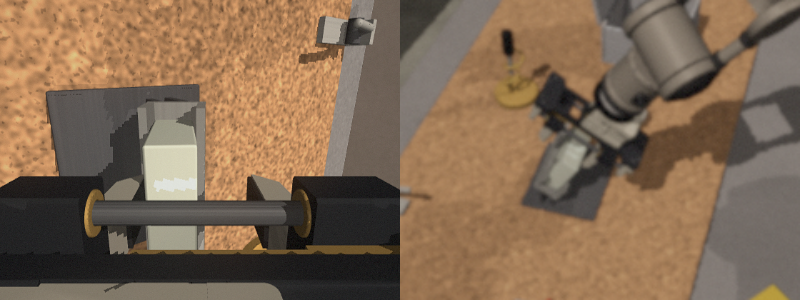

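The wrist picture shows the tool stopped short and skewed, because joint 5 is at its 0.28 limit; the block is still in its slot. I'll back off along the tool, then fit the arm's kinematics and pick a lean about the closing axis that keeps joint 5 off its limit.

Call:
arm_command(series=[{"x": 0,"y": 0,"z": -25,"rx": 0,"ry": 0,"rz": 0},{"x": 0,"y": 0,"z": -50,"rx": 0,"ry": 0,"rz": 0},{"x": 0,"y": 0,"z": -90,"rx": 0,"ry": 0,"rz": 0},{"x": 0,"y": 0,"z": -120,"rx": 0,"ry": 0,"rz": 0},{"x": 0,"y": 0,"z": -120,"rx": 0,"ry": 0,"rz": 0},{"x": 0,"y": 0,"z": -120,"rx": 0,"ry": 0,"rz": 0}])

```text
time: 7.55
tool_pos: [0.4547, 0.1851, 0.2727]
tool_rot: [2.568, 0.038, 1.563]
contact_force: [-0.4, 0.3, -0.0]
opening: 0.0702
grip_force: 0.0
```

```bash
cat >> h.py <<'E'
from scipy.optimize import least_squares
def fk(q,k):
    "spherical wrist: k = a1,d1,L2,L3,e,L6"
    a1,d1,L2,L3,e,L6=k; a=q[1]+q[2]
    r=a1+L2*np.sin(q[1])+L3*np.sin(a)+e*np.cos(a); z=d1+L2*np.cos(q[1])+L3*np.cos(a)-e*np.sin(a)
    w=np.array([r*np.cos(q[0]),r*np.sin(q[0]),z])
    Rt=R.from_euler('z',q[0])*R.from_euler('y',a)*R.from_euler('z',KS[0]*q[3])*R.from_euler('y',q[4])*R.from_euler('z',KS[1]*q[5]+KS[2])
    return w+L6*Rt.apply([0,0,1]),Rt
KS=[1,1,np.pi/2]
E
python3 - <<'E'
from h import *
import h, itertools
s=observe()
D=[([-1.383,.342,1.5241,0,1.2754,-.146],[.172,-.496,.2922],[3.1415,0,.3338]),
([.2848,.0495,2.133,-.4322,.4001,.6397],[.4203,.1597,.2657],[2.5295,0,1.5676]),
([.2808,.3909,1.9918,-.7252,.2827,.9298],[.5193,.1807,.1712],[2.5701,.0388,1.5635]),(s["qpos"],s["tool_pos"],s["tool_rot"])]
for s1,s2,o in itertools.product([1,-1],[1,-1],[0,np.pi/2,-np.pi/2,np.pi]):
    h.KS[:]=[s1,s2,o]; e=max((fk(q,[0]*6)[1].inv()*rpy(r)).magnitude() for q,_,r in D)
    if e<.02: print(h.KS,e); best=list(h.KS)
h.KS[:]=best
f=lambda k:np.concatenate([fk(q,k)[0]-p for q,p,_ in D]+[.003*(np.array(k)-[0,.3,.4,.4,0,.2])])
r=least_squares(f,[0,.3,.4,.4,0,.2]); print(r.x.round(4), [np.round((fk(q,r.x)[0]-p)*1000,1) for q,p,_ in D])
np.save("k.npy",np.r_[best,r.x]); show(s)
c=read_camera("wrist"); m=trace(c,"spacer"); print([(d["confidence"],d["pixels"].sum()) for d in m])
P=box([-.015,-.055,.028],[.015,.055,.072]); tilt=R.from_euler('y',-35,degrees=True)
g=lambda p:(R.from_euler('z',p[3])*tilt).apply(P)+p[:3]
print(fit([(c,m[0]["pixels"])],g,[.570,.16,.057,.02],[.006,.006,.006,.05]))
E
```

```text
[1, 1, 1.5707963267948966] 0.00010190892469497576
[ 0.3028 -0.1968  0.2215  0.0846 -0.2261 -0.1043] [array([-74.2, -18.7,  15.7]), array([ 12. , -15.4, -19.4]), array([10. , -8. , 18.7]), array([-18.2,  -5.8, -15. ])]
{'time': 7.55, 'qpos': [0.342, 0.1322, 1.9951, -0.4479, 0.522, 0.6729], 'qvel': [-0.008, 0.0405, 0.0142, -0.0035, -0.0016, 0.0014], 'joint_efforts': [0.3312, -32.1026, -23.6589, -0.7276, -1.8468, -0.0041], 'tool_pos': [0.4547, 0.1851, 0.2727], 'tool_rot': [2.5682, 0.0382, 1.5633], 'contact_force': [-0.3632, 0.3467, -0.0469], 'torque': [-0.0181, 0.2751, 0.0466], 'grip_force': 0.0, 'opening': 0.0702}
[(0.81, np.int64(6258))]
(array([0.57104621, 0.16283027, 0.05725534, 0.01422927]), np.float64(0.149664593132962))
```

```bash
cat >> h.py <<'E'
def fk(q,k):
    "a1,d1,L2,L3,e,L6,dy (shoulder lateral),dw (wrist lateral), dx wrist"
    a1,d1,L2,L3,e,L6,dy,dw=k; a=q[1]+q[2]
    Z=R.from_euler('z',q[0]); A=Z*R.from_euler('y',a); W=A*R.from_euler('z',q[3]); Q=W*R.from_euler('y',q[4]); Rt=Q*R.from_euler('z',q[5]+np.pi/2)
    return Z.apply([a1,dy,d1])+(Z*R.from_euler('y',q[1])).apply([0,0,L2])+A.apply([e,0,L3])+W.apply([0,dw,0])+Rt.apply([0,0,L6]),Rt
E
python3 - <<'E'
from h import *
s=observe()
D=[([-1.383,.342,1.5241,0,1.2754,-.146],[.172,-.496,.2922]),([.2848,.0495,2.133,-.4322,.4001,.6397],[.4203,.1597,.2657]),
([.2808,.3909,1.9918,-.7252,.2827,.9298],[.5193,.1807,.1712]),(s["qpos"],s["tool_pos"])]
k0=np.array([0,.3,.4,.4,0,.2,0,0.08])
for fixa in (0,1):
  w=np.array([1,.003,.003,.003,1,.003,.003,.003]) if fixa else np.full(8,.003)
  f=lambda k:np.concatenate([fk(q,k)[0]-p for q,p in D]+[w*(np.array(k)-k0)])
  r=least_squares(f,k0); print(r.x.round(4), [np.round((fk(q,r.x)[0]-p)*1000,1) for q,p in D])
np.save("k.npy",r.x)
E
```

```text
[-2.000e-04  2.228e-01  5.062e-01  3.797e-01  4.650e-02  2.526e-01
  7.660e-02 -2.000e-04] [array([-0., -0., -0.]), array([ 0.,  0., -0.]), array([-0., -0.,  0.]), array([-0., -0.,  0.])]
[ 0.0012  0.1724  0.49    0.3661  0.0026  0.2269  0.0732 -0.0005] [array([-4.4,  3.6,  5.9]), array([ 0.3,  0.7, -1.8]), array([ 4.1,  2.4, -3.7]), array([-2.3,  1.2, -0.4])]
```

```bash
cat >> h.py <<'E'
K=np.array([-2e-4,.2228,.5062,.3797,.0465,.2526,.0766,-2e-4])
LO=np.array([-2.53,-.77,.04,-1,.28,-3.11]); HI=np.array([2.53,2.02,2.7,4.14,2.66,3.11])
def ik(p,Rt,q0):
    def f(q):
        x,r=fk(q,K); return np.r_[(x-p)*5,(r.inv()*Rt).as_rotvec()]
    b=None
    for s in (q0,)+tuple(np.r_[q0[:3],a,.8,c] for a in (-.8,0,.8,1.6,3) for c in (-2,-1,0,1,2)):
        r=least_squares(f,np.clip(s,LO+.01,HI-.01),bounds=(LO-.2,HI+.2))
        if r.cost<1e-8:
            m=min((r.x-LO).min(),(HI-r.x).min())
            if b is None or m>b[0]: b=(m,r.x)
            if m>.05: break
    return b
T0=R.from_matrix(np.array([[0,1,0],[1,0,0],[0,0,-1]]).T)   # block axes -> tool axes
def grasp(o,Rb,lean,h):
    "TCP pose gripping block at height h above its origin, tool leant about the closing axis"
    Rt=Rb*T0*R.from_euler('y',lean,degrees=True); g=o+Rb.apply([0,0,h]); return g-Rt.apply([0,0,.047]),Rt
E
python3 - <<'E'
from h import *
q=np.array(observe()["qpos"]); Rb=R.from_euler('z',.018)*R.from_euler('y',-35,degrees=True); o=np.array([.5697,.160,.057])
for lean in (-25,-20,-15,-10,-5,0,5,10,15,20,25):
    out=[]
    for d in (0,.05,.12):
        p,Rt=grasp(o+Rb.apply([0,0,d]),Rb,lean,.058); b=ik(p,Rt,q)
        out.append(None if b is None else (round(b[0],2),b[1].round(2).tolist()))
    print(lean,Rt.apply([0,0,1]).round(2),out)
E
```

```text
-25 [ 0.53 -0.41 -0.74] [(np.float64(-0.19), [0.48, 0.55, 1.92, -1.19, 0.72, 1.56]), (np.float64(-0.1), [0.51, 0.45, 1.95, -1.1, 0.76, 1.47]), (np.float64(0.02), [0.55, 0.3, 1.97, -0.98, 0.86, 1.35])]
-20 [ 0.55 -0.33 -0.77] [None, (np.float64(-0.11), [0.47, 0.41, 1.99, -1.11, 0.65, 1.44]), (np.float64(0.04), [0.51, 0.26, 2.01, -0.96, 0.75, 1.29])]
-15 [ 0.56 -0.25 -0.79] [None, (np.float64(-0.1), [0.41, 0.37, 2.03, -1.1, 0.53, 1.4]), (np.float64(0.09), [0.46, 0.22, 2.04, -0.91, 0.63, 1.21])]
-10 [ 0.57 -0.16 -0.81] [None, (np.float64(-0.08), [0.36, 0.34, 2.07, -1.08, 0.41, 1.34]), (np.float64(0.16), [0.4, 0.18, 2.08, -0.84, 0.52, 1.1])]
-5 [ 0.57 -0.08 -0.82] [None, (np.float64(-0.01), [0.29, 0.31, 2.1, -1.01, 0.29, 1.22]), (np.float64(0.13), [0.33, 0.15, 2.11, -0.7, 0.41, 0.92])]
0 [ 0.57  0.01 -0.82] [None, (np.float64(-0.11), [0.23, 0.3, 2.13, -0.79, 0.17, 0.95]), (np.float64(0.03), [0.25, 0.12, 2.14, -0.45, 0.31, 0.62])]
5 [ 0.57  0.1  -0.82] [None, (np.float64(-0.19), [0.15, 0.28, 2.15, 0.1, 0.09, 0.02]), (np.float64(-0.02), [0.17, 0.1, 2.16, -0.0, 0.26, 0.13])]
10 [ 0.56  0.18 -0.81] [(np.float64(-0.14), [0.07, 0.41, 2.14, 1.74, 0.14, -1.7]), (np.float64(-0.12), [0.08, 0.28, 2.17, 1.09, 0.16, -1.03]), (np.float64(-0.0), [0.09, 0.1, 2.18, 0.51, 0.28, -0.44])]
15 [ 0.55  0.27 -0.79] [(np.float64(-0.01), [0.01, 0.42, 2.15, 1.69, 0.27, -1.7]), (np.float64(-0.0), [0.01, 0.29, 2.18, 1.34, 0.28, -1.34]), (np.float64(0.08), [0.0, 0.1, 2.2, 0.86, 0.36, -0.84])]
20 [ 0.53  0.35 -0.77] [(np.float64(0.11), [-0.06, 0.43, 2.15, 1.64, 0.39, -1.72]), (np.float64(0.12), [-0.07, 0.3, 2.19, 1.41, 0.4, -1.47]), (np.float64(0.19), [-0.08, 0.11, 2.21, 1.06, 0.47, -1.09])]
25 [ 0.51  0.43 -0.74] [(np.float64(0.23), [-0.12, 0.46, 2.15, 1.6, 0.51, -1.73]), (np.float64(0.25), [-0.13, 0.33, 2.19, 1.43, 0.53, -1.55]), (np.float64(0.3), [-0.15, 0.13, 2.21, 1.16, 0.58, -1.25])]
```

```bash
python3 - <<'E'
from h import *
s=observe(); q=np.array(s["qpos"]); Rb=R.from_euler('z',.018)*R.from_euler('y',-35,degrees=True); o=np.array([.5697,.160,.057])
Rd=R.from_matrix(np.array([[0,1,0],[1,0,0],[0,0,-1]]).T)
wp=[.43,.15,.36]; print("wp",tgt(wp,Rd),ik(np.array(wp),Rd,q)[1].round(2))
q=ik(np.array(wp),Rd,q)[1]
p,Rt=grasp(o+Rb.apply([0,0,.09]),Rb,20,.061); print("pre",tgt(p,Rt),ik(p,Rt,q)[1].round(2),p)
Rc=R.from_euler('z',-np.pi/2-.02)
for z in (.25,.12,.001):
    p,Rt=grasp(np.array([.505,-.237,.023+z]),Rc,20,.061); b=ik(p,Rt,np.array([-.4,.5,1.9,0,.8,1.2])); print("place",p.round(3),b[0].round(2),b[1].round(2))
E
```

```text
wp (array([-38.4,  26.8, -86.8]), array([32.6,  2.3,  0.2])) [ 0.17  0.16  1.58 -0.    1.4   0.17]
pre (array([-40.6, -26.8,  49.1]), array([-2.4, 22.7, -0.4])) [-0.07  0.19  2.2   1.19  0.43 -1.23] [0.45806511 0.1419128  0.21687026]
place [ 0.489 -0.237  0.378] 0.87 [-0.69  0.18  1.54  0.24  1.15  0.83]
place [ 0.489 -0.237  0.248] 0.54 [-0.69  0.3   1.77  0.3   0.82  0.72]
place [ 0.489 -0.237  0.129] 0.25 [-0.69  0.47  1.9   0.44  0.53  0.54]
```

Call:
arm_command(series=[{"x": -38,"y": 27,"z": -87,"rx": 32.6,"ry": 2.3,"rz": 0.2},{"x": -38,"y": 27,"z": -87,"rx": 32.6,"ry": 2.3,"rz": 0.2},{"x": -38,"y": 27,"z": -87,"rx": 32.6,"ry": 2.3,"rz": 0.2},{"x": -38,"y": 27,"z": -87,"rx": 32.6,"ry": 2.3,"rz": 0.2},{"x": -38,"y": 27,"z": -87,"rx": 32.6,"ry": 2.3,"rz": 0.2},{"x": -41,"y": -27,"z": 49,"rx": -2.4,"ry": 22.7,"rz": -0.4},{"x": -41,"y": -27,"z": 49,"rx": -2.4,"ry": 22.7,"rz": -0.4},{"x": -41,"y": -27,"z": 49,"rx": -2.4,"ry": 22.7,"rz": -0.4},{"x": -41,"y": -27,"z": 49,"rx": -2.4,"ry": 22.7,"rz": -0.4},{"x": -41,"y": -27,"z": 49,"rx": -2.4,"ry": 22.7,"rz": -0.4},{"x": -41,"y": -27,"z": 49,"rx": -2.4,"ry": 22.7,"rz": -0.4},{"x": -41,"y": -27,"z": 49,"rx": -2.4,"ry": 22.7,"rz": -0.4},{"x": -41,"y": -27,"z": 49,"rx": -2.4,"ry": 22.7,"rz": -0.4},{"x": -41,"y": -27,"z": 49,"rx": -2.4,"ry": 22.7,"rz": -0.4}], hand=70)

```text
time: 9.05
tool_pos: [0.4569, 0.1408, 0.2155]
tool_rot: [2.504, -0.285, 1.791]
contact_force: [-0.5, 0.1, 0.4]
opening: 0.07
grip_force: 0.0
```

```bash
python3 - <<'E'
from h import *
s=observe(); show(s); c=read_camera("wrist")
P=box([-.015,-.055,.028],[.015,.055,.072]); tilt=R.from_euler('y',-35,degrees=True)
im=c["pixels"].copy()
g=lambda p:(R.from_euler('z',p[3])*tilt).apply(P)+p[:3]
m=trace(c,"spacer"); 
for d in m: 
    cs,_=cv2.findContours(d["pixels"].astype(np.uint8),0,1); cv2.drawContours(im,cs,-1,(0,0,255),1)
e=g([.5697,.16,.057,.018]); 
for i in range(8):
    for j in (1,2,4):
        if not i&j: a,b=proj(c,e[[i,i|j]]).astype(int); cv2.line(im,tuple(map(int,a)),tuple(map(int,b)),(0,255,0),1)
cv2.imwrite("pics/w3.png",im)
Rb=R.from_euler('z',.018)*tilt; o=np.array([.5697,.160,.057])
for dd in (.03,0):
  p,Rt=grasp(o+Rb.apply([0,0,dd]),Rb,20,.061); print(tgt(p,Rt),p)
E
```

```text
{'time': 9.05, 'qpos': [-0.0754, 0.1866, 2.2076, 1.1917, 0.4327, -1.2384], 'qvel': [0.0189, -0.0084, -0.0538, -0.1682, 0.0367, 0.205], 'joint_efforts': [-0.3594, -28.4234, -17.5511, 2.8754, 0.0997, -2.0285], 'tool_pos': [0.4569, 0.1408, 0.2155], 'tool_rot': [2.5043, -0.2847, 1.7915], 'contact_force': [-0.5092, 0.0602, 0.4276], 'torque': [-0.1798, 0.2687, 0.0208], 'grip_force': 0.0, 'opening': 0.07}
(array([-20.1,   0.4,  56.6]), array([-0.1,  0. , -0.1])) [0.49247412 0.14253223 0.16772114]
(array([-30.3,   0.4,  84.8]), array([-0.1,  0. , -0.1])) [0.50967862 0.14284195 0.14314658]
```

View pics/w3.png

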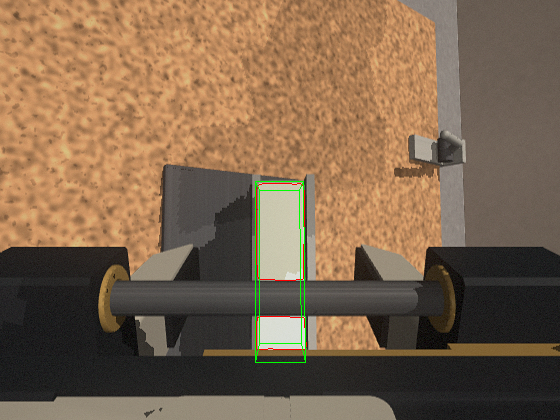

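The model (green) lies within 2 px of the block's mask (red, columns 257–304). Now straight down along the slope, then grip.

Call:
arm_command(series=[{"x": -7,"y": 0,"z": 20,"rx": 0,"ry": 0,"rz": 0},{"x": -14,"y": 0,"z": 40,"rx": 0,"ry": 0,"rz": 0},{"x": -20,"y": 0,"z": 56,"rx": 0,"ry": 0,"rz": 0},{"x": -24,"y": 0,"z": 66,"rx": 0,"ry": 0,"rz": 0},{"x": -27,"y": 0,"z": 75,"rx": 0,"ry": 0,"rz": 0},{"x": -29,"y": 0,"z": 81,"rx": 0,"ry": 0,"rz": 0},{"x": -30,"y": 0,"z": 84,"rx": 0,"ry": 0,"rz": 0},{"x": -30,"y": 0,"z": 84,"rx": 0,"ry": 0,"rz": 0},{"x": -30,"y": 0,"z": 84,"rx": 0,"ry": 0,"rz": 0}])

```text
time: 10.05
tool_pos: [0.5089, 0.1434, 0.1449]
tool_rot: [2.499, -0.284, 1.796]
contact_force: [0.3, 1.0, 0.9]
opening: 0.0699
grip_force: 0.0
```

Call:
arm_command(series=[{"x": 0,"y": 0,"z": 0,"rx": 0,"ry": 0,"rz": 0},{"x": 0,"y": 0,"z": 0,"rx": 0,"ry": 0,"rz": 0},{"x": 0,"y": 0,"z": 0,"rx": 0,"ry": 0,"rz": 0},{"x": 0,"y": 0,"z": 0,"rx": 0,"ry": 0,"rz": 0},{"x": 0,"y": 0,"z": 0,"rx": 0,"ry": 0,"rz": 0},{"x": 0,"y": 0,"z": 0,"rx": 0,"ry": 0,"rz": 0},{"x": 0,"y": 0,"z": 0,"rx": 0,"ry": 0,"rz": 0},{"x": 0,"y": 0,"z": 0,"rx": 0,"ry": 0,"rz": 0}], hand=20, squeeze=8)

```text
time: 10.85
tool_pos: [0.509, 0.1433, 0.1447]
tool_rot: [2.499, -0.284, 1.795]
contact_force: [-0.2, -0.3, 0.7]
opening: 0.0301
grip_force: 8.0
```

Call:
arm_command(series=[{"x": 0,"y": 0,"z": 0,"rx": 0,"ry": 0,"rz": 0},{"x": 0,"y": 0,"z": 0,"rx": 0,"ry": 0,"rz": 0},{"x": 0,"y": 0,"z": 0,"rx": 0,"ry": 0,"rz": 0},{"x": 1.7,"y": 0,"z": -4.7,"rx": 0,"ry": 0,"rz": 0},{"x": 3.4,"y": 0,"z": -9.4,"rx": 0,"ry": 0,"rz": 0},{"x": 6.8,"y": 0,"z": -18.8,"rx": 0,"ry": 0,"rz": 0},{"x": 10.3,"y": 0,"z": -28.2,"rx": 0,"ry": 0,"rz": 0},{"x": 13.7,"y": 0,"z": -37.6,"rx": 0,"ry": 0,"rz": 0},{"x": 20.5,"y": 0,"z": -56.4,"rx": 0,"ry": 0,"rz": 0},{"x": 27.4,"y": 0,"z": -75.2,"rx": 0,"ry": 0,"rz": 0},{"x": 27.4,"y": 0,"z": -75.2,"rx": 0,"ry": 0,"rz": 0}], hand=20, squeeze=35)

```text
time: 11.95
tool_pos: [0.4617, 0.1427, 0.2114]
tool_rot: [2.498, -0.283, 1.797]
contact_force: [0.4, -0.7, -1.6]
opening: 0.0296
grip_force: 34.9
```

```bash
python3 - <<'E'
from h import *
s=observe(); show({k:s[k] for k in("time","qpos","tool_pos","opening","grip_force","contact_force")})
Rc=R.from_euler('z',-np.pi/2-.02); q=np.array(s["qpos"])
p,Rt=grasp(np.array([.46,.12,.20]),R.from_euler('z',0),20,.061); b=ik(p,Rt,q); print("A",p,b[0],b[1].round(2),tgt(p,Rt))
for z in (.16,.06,.001):
    p,Rt=grasp(np.array([.500,-.237,.023+z]),Rc,20,.061); b=ik(p,Rt,b[1]); print("place",tgt(p,Rt),p.round(3),b[0].round(2),b[1].round(2))
# block pose in hand from top/side view
tilt=R.from_euler('y',-35,degrees=True); P=box([-.015,-.055,0],[.015,.055,.072]); T=rpy(s["tool_rot"])
Rb=T*(T0*R.from_euler('y',20,degrees=True)).inv(); pg=np.array(s["tool_pos"])+T.apply([0,0,.047])
vv=[]
for n in ("top","side"):
    c=read_camera(n); px=proj(c,[pg])[0]
    for d in trace(c,"spacer"):
        ys,xs=np.nonzero(d["pixels"]); 
        if np.hypot(xs.mean()-px[0],ys.mean()-px[1])<30: print(n,d["pixels"].sum(),d["confidence"])
    print([np.round(d["point"],3) for d in mark_of(c,"spacer")], (pg-Rb.apply([0,0,.061])).round(3))
E
```

```text
{'time': 11.95, 'qpos': [-0.0701, 0.2041, 2.2043, 1.2345, 0.4247, -1.2841], 'tool_pos': [0.4617, 0.1427, 0.2114], 'opening': 0.0296, 'grip_force': 34.9423, 'contact_force': [0.4117, -0.7254, -1.6488]}
A [0.46       0.10392505 0.30516555] 0.9956888498838442 [-0.13  0.23  1.69  0.36  1.29 -0.24] (array([ -9.7,  52. , -86.6]), array([32.7, -0.3, 13.1]))
place (array([-338.3,   56.3, -180.7]), array([ -4.9, -28.2,  93. ])) [ 0.484 -0.237  0.288] 0.64 [-0.7   0.24  1.72  0.27  0.92  0.75]
place (array([-366.2,   -1.3, -103.9]), array([ -4.9, -28.2,  93. ])) [ 0.484 -0.237  0.188] 0.39 [-0.7   0.37  1.86  0.35  0.67  0.64]
place (array([-382.7,  -35.3,  -58.6]), array([ -4.9, -28.2,  93. ])) [ 0.484 -0.237  0.129] 0.24 [-0.7   0.47  1.92  0.44  0.52  0.53]
top 272 0.49
[array([0.572, 0.656, 0.022]), array([0.212, 0.318, 0.015]), array([0.519, 0.16 , 0.124])] [0.522 0.16  0.125]
[array([0.211, 0.321, 0.015]), array([0.523, 0.156, 0.123]), array([0.57 , 0.652, 0.009])] [0.522 0.16  0.125]
```

Call:
arm_command(series=[{"x": -5,"y": 25,"z": -45,"rx": 10,"ry": 0,"rz": 4},{"x": -10,"y": 52,"z": -87,"rx": 20,"ry": 0,"rz": 8},{"x": -10,"y": 52,"z": -87,"rx": 28,"ry": 0,"rz": 11},{"x": -10,"y": 52,"z": -87,"rx": 32.7,"ry": -0.3,"rz": 13.1},{"x": -10,"y": 52,"z": -87,"rx": 32.7,"ry": -0.3,"rz": 13.1}])

```text
time: 12.75
tool_pos: [0.4622, 0.1013, 0.307]
tool_rot: [3.037, -0.357, 1.61]
contact_force: [0.5, 0.8, -2.9]
opening: 0.0298
grip_force: 34.9
```

```bash
python3 - <<'E'
from h import *
s=observe(); show({k:s[k] for k in("time","tool_pos","opening","tool_rot")})
Rc=R.from_euler('z',-np.pi/2-.02)
p,Rt=grasp(np.array([.500,-.237,.183]),Rc,20,.061); print(tgt(p,Rt))
E
```

```text
{'time': 12.75, 'tool_pos': [0.4622, 0.1013, 0.307], 'opening': 0.0298, 'tool_rot': [3.0375, -0.3573, 1.6102]}
(array([-323.7,   18.8,  -99.4]), array([-27.6,  -4.9,  87.1]))
```

Call:
arm_command(series=[{"x": -40,"y": 2,"z": -13,"rx": -2.8,"ry": -0.5,"rz": 8.7},{"x": -80,"y": 5,"z": -25,"rx": -5.5,"ry": -1,"rz": 17.4},{"x": -115,"y": 7,"z": -36,"rx": -8.3,"ry": -1.5,"rz": 26.1},{"x": -150,"y": 9,"z": -47,"rx": -11,"ry": -2,"rz": 34.8},{"x": -185,"y": 11,"z": -58,"rx": -13.8,"ry": -2.5,"rz": 43.6},{"x": -220,"y": 13,"z": -69,"rx": -16.6,"ry": -3,"rz": 52.3},{"x": -255,"y": 15,"z": -79,"rx": -19.3,"ry": -3.4,"rz": 61},{"x": -290,"y": 17,"z": -90,"rx": -22.1,"ry": -3.9,"rz": 69.7},{"x": -324,"y": 19,"z": -99,"rx": -24.8,"ry": -4.4,"rz": 78.4},{"x": -324,"y": 19,"z": -99,"rx": -27.6,"ry": -4.9,"rz": 87.1},{"x": -324,"y": 19,"z": -99,"rx": -27.6,"ry": -4.9,"rz": 87.1},{"x": -324,"y": 19,"z": -99,"rx": -27.6,"ry": -4.9,"rz": 87.1},{"x": -324,"y": 19,"z": -99,"rx": -27.6,"ry": -4.9,"rz": 87.1},{"x": -324,"y": 19,"z": -99,"rx": -27.6,"ry": -4.9,"rz": 87.1}])

```text
time: 14.15
tool_pos: [0.4844, -0.2346, 0.2835]
tool_rot: [-3.138, -0.35, -0.016]
contact_force: [0.4, 0.3, -3.0]
opening: 0.0295
grip_force: 34.9
```

```bash
cat > chk.py <<'E'
from h import *
s=observe(); show({k:s[k] for k in("time","qpos","tool_pos","opening","tool_rot","contact_force")})
Rc=R.from_euler('z',-np.pi/2-.02); T=rpy(s["tool_rot"])
Rb=T*(T0*R.from_euler('y',20,degrees=True)).inv(); print("block",(np.array(s["tool_pos"])+T.apply([0,0,.047])-Rb.apply([0,0,.061])).round(4), "z",Rb.apply([0,0,1]).round(3))
for z in (.06,.02,.008,.0):
    p,Rt=grasp(np.array([.500,-.237,.023+z]),Rc,20,.061); print(z,tgt(p,Rt))
E
python3 chk.py; python3 - <<'E'
from h import *
c=read_camera("top"); d=read_camera("side")
cv2.imwrite("pics/p1.png",np.hstack([cv2.resize(c["pixels"][110:270,320:500],(400,356)),cv2.resize(d["pixels"][40:218,220:420],(400,356))]))
E
```

```text
{'time': 14.15, 'qpos': [-0.6981, 0.2492, 1.7275, 0.2805, 0.9106, 0.7437], 'tool_pos': [0.4844, -0.2346, 0.2835], 'opening': 0.0295, 'tool_rot': [-3.1381, -0.3496, -0.016], 'contact_force': [0.3896, 0.2979, -3.0072]}
block [ 0.5005 -0.2345  0.1784] z [-0.001 -0.003  1.   ]
0.06 (array([-33.1,   2.4,  89.5]), array([-0.3, -0. ,  0.2]))
0.02 (array([-46.8,   2.5, 127. ]), array([-0.3, -0. ,  0.2]))
0.008 (array([-50.9,   2.6, 138.3]), array([-0.3, -0. ,  0.2]))
0.0 (array([-53.6,   2.6, 145.8]), array([-0.3, -0. ,  0.2]))
```

View pics/p1.png

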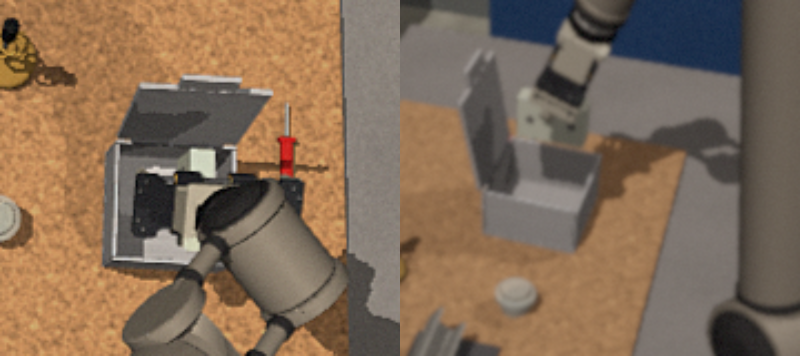

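The top view shows the gripper and block over the case opening, with the lid clear behind it. In the side view the block hangs upright above the case. Lowering now.

Call:
arm_command(series=[{"x": -8,"y": 2.5,"z": 23,"rx": -0.3,"ry": 0,"rz": 0.2},{"x": -16,"y": 2.5,"z": 45,"rx": -0.3,"ry": 0,"rz": 0.2},{"x": -24,"y": 2.5,"z": 67,"rx": -0.3,"ry": 0,"rz": 0.2},{"x": -33,"y": 2.5,"z": 89,"rx": -0.3,"ry": 0,"rz": 0.2},{"x": -40,"y": 2.5,"z": 108,"rx": -0.3,"ry": 0,"rz": 0.2},{"x": -45,"y": 2.5,"z": 121,"rx": -0.3,"ry": 0,"rz": 0.2},{"x": -48,"y": 2.5,"z": 131,"rx": -0.3,"ry": 0,"rz": 0.2},{"x": -49,"y": 2.5,"z": 134,"rx": -0.3,"ry": 0,"rz": 0.2},{"x": -49,"y": 2.5,"z": 134,"rx": -0.3,"ry": 0,"rz": 0.2},{"x": -49,"y": 2.5,"z": 134,"rx": -0.3,"ry": 0,"rz": 0.2}])

```text
time: 15.25
tool_pos: [0.4845, -0.2371, 0.1419]
tool_rot: [3.14, -0.351, -0.021]
contact_force: [1.0, -0.4, -1.3]
opening: 0.0302
grip_force: 34.9
```

```bash
python3 chk.py
```

```text
{'time': 15.25, 'qpos': [-0.6994, 0.4468, 1.9054, 0.422, 0.5505, 0.5581], 'tool_pos': [0.4845, -0.2371, 0.1419], 'opening': 0.0302, 'tool_rot': [3.1397, -0.351, -0.0214], 'contact_force': [0.9649, -0.3724, -1.2976]}
block [ 0.5008 -0.2376  0.0367] z [-0.002  0.002  1.   ]
0.06 (array([ 15.3,  -0.3, -43.7]), array([ 0.1, -0.1, -0.1]))
0.02 (array([ 1.6, -0.4, -6.1]), array([ 0.1, -0.1, -0.1]))
0.008 (array([-2.5, -0.4,  5.1]), array([ 0.1, -0.1, -0.1]))
0.0 (array([-5.3, -0.4, 12.7]), array([ 0.1, -0.1, -0.1]))
```

Call:
arm_command(series=[{"x": -0.7,"y": 0,"z": 1.9,"rx": 0,"ry": 0,"rz": 0},{"x": -1.4,"y": 0,"z": 3.8,"rx": 0,"ry": 0,"rz": 0},{"x": -2.1,"y": 0,"z": 5.6,"rx": 0,"ry": 0,"rz": 0},{"x": -2.7,"y": 0,"z": 7.5,"rx": 0,"ry": 0,"rz": 0},{"x": -3.1,"y": 0,"z": 8.5,"rx": 0,"ry": 0,"rz": 0},{"x": -3.4,"y": 0,"z": 9.4,"rx": 0,"ry": 0,"rz": 0},{"x": -3.4,"y": 0,"z": 9.4,"rx": 0,"ry": 0,"rz": 0},{"x": -3.4,"y": 0,"z": 9.4,"rx": 0,"ry": 0,"rz": 0}])

```text
time: 16.05
tool_pos: [0.4842, -0.2369, 0.1312]
tool_rot: [3.141, -0.35, -0.022]
contact_force: [-0.9, -0.0, -3.0]
opening: 0.0296
grip_force: 34.9
```

Call:
arm_command(series=[{"x": -0.3,"y": 0,"z": 0.9,"rx": 0,"ry": 0,"rz": 0},{"x": -0.3,"y": 0,"z": 0.9,"rx": 0,"ry": 0,"rz": 0},{"x": -0.7,"y": 0,"z": 1.9,"rx": 0,"ry": 0,"rz": 0},{"x": -0.7,"y": 0,"z": 1.9,"rx": 0,"ry": 0,"rz": 0}])

```text
time: 16.45
tool_pos: [0.4841, -0.2368, 0.129]
tool_rot: [3.141, -0.35, -0.022]
contact_force: [0.4, 0.0, -2.9]
opening: 0.0296
grip_force: 34.9
```

Call:
arm_command(series=[{"x": -0.3,"y": 0,"z": 0.9,"rx": 0,"ry": 0,"rz": 0},{"x": -0.3,"y": 0,"z": 0.9,"rx": 0,"ry": 0,"rz": 0}])

```text
time: 16.65
tool_pos: [0.4842, -0.2368, 0.1282]
tool_rot: [3.141, -0.35, -0.022]
contact_force: [-0.2, 0.3, -2.2]
opening: 0.0295
grip_force: 34.9
```

Call:
arm_command(series=[{"x": -0.3,"y": 0,"z": 0.9,"rx": 0,"ry": 0,"rz": 0},{"x": -0.3,"y": 0,"z": 0.9,"rx": 0,"ry": 0,"rz": 0}])

```text
time: 16.85
tool_pos: [0.4843, -0.237, 0.1279]
tool_rot: [3.14, -0.351, -0.022]
contact_force: [-2.4, 0.1, 5.2]
opening: 0.03
grip_force: 35.0
```

The wrist force went from −3 to +5 N at the expected height, so the block is on the floor. Letting go.

Call:
arm_command(series=[{"x": 0,"y": 0,"z": 0,"rx": 0,"ry": 0,"rz": 0},{"x": 0,"y": 0,"z": 0,"rx": 0,"ry": 0,"rz": 0},{"x": 0,"y": 0,"z": 0,"rx": 0,"ry": 0,"rz": 0},{"x": 0,"y": 0,"z": 0,"rx": 0,"ry": 0,"rz": 0},{"x": 0,"y": 0,"z": 0,"rx": 0,"ry": 0,"rz": 0},{"x": 0,"y": 0,"z": 0,"rx": 0,"ry": 0,"rz": 0}], hand=52)

```text
time: 17.45
tool_pos: [0.4843, -0.2368, 0.1272]
tool_rot: [3.141, -0.35, -0.022]
contact_force: [0.4, -0.3, -0.1]
opening: 0.0523
grip_force: 0.0
```

Call:
arm_command(series=[{"x": 3.4,"y": 0,"z": -9.4,"rx": 0,"ry": 0,"rz": 0},{"x": 10,"y": 0,"z": -28,"rx": 0,"ry": 0,"rz": 0},{"x": 20,"y": 0,"z": -56,"rx": 0,"ry": 0,"rz": 0},{"x": 34,"y": 0,"z": -94,"rx": 0,"ry": 0,"rz": 0},{"x": 48,"y": 0,"z": -131,"rx": 0,"ry": 0,"rz": 0},{"x": 62,"y": 0,"z": -169,"rx": 0,"ry": 0,"rz": 0},{"x": 75,"y": 0,"z": -207,"rx": 0,"ry": 0,"rz": 0},{"x": 89,"y": 0,"z": -244,"rx": 0,"ry": 0,"rz": 0},{"x": 103,"y": 0,"z": -282,"rx": 0,"ry": 0,"rz": 0},{"x": 103,"y": 0,"z": -282,"rx": 0,"ry": 0,"rz": 0}])

```text
time: 18.45
tool_pos: [0.485, -0.2371, 0.4348]
tool_rot: [3.132, -0.36, -0.02]
contact_force: [0.3, 1.0, 0.1]
opening: 0.0523
grip_force: 0.0
```

```bash
python3 - <<'E'
from h import *
s=observe(); show({k:s[k] for k in("time","qpos","tool_pos","opening","tool_rot","contact_force")})
for n in ("top","side"):
    c=read_camera(n); print(n,[(q,[(np.round(d["point"],3).tolist(),round(d["confidence"],2)) for d in mark_of(c,q)[:3]]) for q in ("spacer","spacer_center","lid_tab","lid_hinge")])
    if n=="side": cv2.imwrite("pics/p2.png",cv2.resize(c["pixels"][40:218,220:420],(400,356)))
# lid closing candidates, tool down, closing axis along y: tool x=+x (yaw 0), tip behind lid
q=np.array(s["qpos"]); Rd=R.from_euler('xyz',[np.pi,0,0])
for p in ([.68,-.239,.42],[.68,-.239,.315],[.60,-.239,.33],[.45,-.237,.25],[.43,-.237,.18]):
    b=ik(np.array(p),Rd,q); print(p,None if b is None else (b[0].round(2),b[1].round(2)))
E
```

```text
{'time': 18.45, 'qpos': [-0.6986, 0.1475, 1.4389, 0.2255, 1.2721, 0.8576], 'tool_pos': [0.485, -0.2371, 0.4348], 'opening': 0.0523, 'tool_rot': [3.1322, -0.3596, -0.0195], 'contact_force': [0.3234, 0.9573, 0.0693]}
top [('spacer', [([0.212, 0.32, 0.018], 0.85), ([0.496, -0.237, 0.022], 0.78), ([0.573, 0.655, 0.018], 0.6)]), ('spacer_center', [([0.495, -0.236, 0.057], 0.74), ([0.186, 0.346, 0.014], 0.64), ([0.541, 0.631, 0.016], 0.56)]), ('lid_tab', [([0.626, -0.234, 0.278], 0.72)]), ('lid_hinge', [([0.586, -0.236, 0.106], 0.83)])]
side [('spacer', [([0.211, 0.32, 0.017], 0.89), ([0.501, -0.236, 0.019], 0.74), ([0.572, 0.652, 0.011], 0.6)]), ('spacer_center', [([0.186, 0.346, 0.01], 0.97), ([0.54, 0.635, 0.01], 0.93), ([0.498, -0.237, 0.053], 0.67)]), ('lid_tab', [([0.627, -0.234, 0.278], 0.74), ([0.475, 0.418, 0.017], 0.32)]), ('lid_hinge', [([0.586, -0.239, 0.106], 0.65)])]
[0.68, -0.239, 0.42] (np.float64(0.46), array([-0.44,  0.74,  0.5 ,  0.  ,  1.89,  1.13]))
[0.68, -0.239, 0.315] (np.float64(0.77), array([-0.44,  0.73,  0.81, -0.  ,  1.6 ,  1.13]))
[0.6, -0.239, 0.33] (np.float64(1.0), array([-0.5 ,  0.55,  1.08,  0.  ,  1.51,  1.07]))
[0.45, -0.237, 0.25] (np.float64(0.88), array([-0.64,  0.35,  1.63,  0.  ,  1.16,  0.94]))
[0.43, -0.237, 0.18] (np.float64(0.68), array([-0.66,  0.41,  1.77, -0.  ,  0.96,  0.91]))
```

View pics/p2.png

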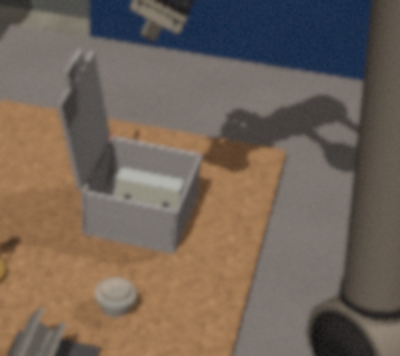

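The side picture shows the block standing upright inside the case, with the lid still open and the gripper well above it. The networks put the block at (0.497, −0.237). Next, the fingers close and go behind the lid.

```bash
python3 - <<'E'
from h import *
Rd=R.from_euler('xyz',[np.pi,0,-.02])
for p in ([.665,-.2395,.43],[.665,-.2395,.3165]): print(tgt(p,Rd))
E
```

```text
(array([171. ,  -1.1,  58.8]), array([  0. , -20. ,  -0.1]))
(array([132.2,  -1.1, 165.4]), array([  0. , -20. ,  -0.1]))
```

Call:
arm_command(series=[{"x": 45,"y": -1,"z": 15,"rx": 0,"ry": -6,"rz": 0},{"x": 90,"y": -1,"z": 30,"rx": 0,"ry": -13,"rz": 0},{"x": 135,"y": -1,"z": 45,"rx": 0,"ry": -20,"rz": 0},{"x": 171,"y": -1,"z": 59,"rx": 0,"ry": -20,"rz": 0},{"x": 171,"y": -1,"z": 59,"rx": 0,"ry": -20,"rz": 0},{"x": 171,"y": -1,"z": 59,"rx": 0,"ry": -20,"rz": 0},{"x": 158,"y": -1,"z": 95,"rx": 0,"ry": -20,"rz": 0},{"x": 145,"y": -1,"z": 130,"rx": 0,"ry": -20,"rz": 0},{"x": 132,"y": -1,"z": 165,"rx": 0,"ry": -20,"rz": 0},{"x": 132,"y": -1,"z": 165,"rx": 0,"ry": -20,"rz": 0},{"x": 132,"y": -1,"z": 165,"rx": 0,"ry": -20,"rz": 0}], hand=0, squeeze=10)

```text
time: 20.05
tool_pos: [0.6642, -0.24, 0.3197]
tool_rot: [3.14, -0.002, -0.023]
contact_force: [-0.6, 1.0, 0.8]
opening: 0.0006
grip_force: 0.0
```

```bash
cat > lid.py <<'E'
from h import *
s=observe(); show({k:s[k] for k in("time","tool_pos","opening","tool_rot","contact_force")})
for n in ("top","side"):
    c=read_camera(n); print(n,[(q,[(np.round(d["point"],3).tolist(),round(d["confidence"],2)) for d in mark_of(c,q)[:1]]) for q in ("lid_tab",)])
E
python3 lid.py
```

```text
{'time': 20.05, 'tool_pos': [0.6642, -0.24, 0.3197], 'opening': 0.0006, 'tool_rot': [3.1401, -0.0021, -0.0228], 'contact_force': [-0.582, 1.0228, 0.7634]}
top [('lid_tab', [([0.628, -0.235, 0.277], 0.72)])]
side [('lid_tab', [([0.626, -0.236, 0.278], 0.82)])]
```

Call:
arm_command(series=[{"x": -8,"y": 0,"z": 0,"rx": 0,"ry": 0,"rz": 0},{"x": -14,"y": 0,"z": -1,"rx": 0,"ry": 0,"rz": 0},{"x": -18,"y": 0,"z": -2,"rx": 0,"ry": 0,"rz": 0},{"x": -22,"y": 0,"z": -2,"rx": 0,"ry": 0,"rz": 0},{"x": -27,"y": 0,"z": -3,"rx": 0,"ry": 0,"rz": 0},{"x": -33,"y": 0,"z": -4,"rx": 0,"ry": 0,"rz": 0},{"x": -40,"y": 0,"z": -5,"rx": 0,"ry": 0,"rz": 0},{"x": -47,"y": 0,"z": -6,"rx": 0,"ry": 0,"rz": 0},{"x": -54,"y": 0,"z": -7,"rx": 0,"ry": 0,"rz": 0},{"x": -61,"y": 0,"z": -7,"rx": 0,"ry": 0,"rz": 0},{"x": -69,"y": 0,"z": -7,"rx": 0,"ry": 0,"rz": 0},{"x": -77,"y": 0,"z": -6,"rx": 0,"ry": 0,"rz": 0},{"x": -85,"y": 0,"z": -5,"rx": 0,"ry": 0,"rz": 0},{"x": -93,"y": 0,"z": -4,"rx": 0,"ry": 0,"rz": 0},{"x": -101,"y": 0,"z": -3,"rx": 0,"ry": 0,"rz": 0},{"x": -109,"y": 0,"z": -1,"rx": 0,"ry": 0,"rz": 0},{"x": -116,"y": 0,"z": 2,"rx": 0,"ry": 0,"rz": 0},{"x": -123,"y": 0,"z": 4,"rx": 0,"ry": 0,"rz": 0},{"x": -130,"y": 0,"z": 7,"rx": 0,"ry": 0,"rz": 0},{"x": -136,"y": 0,"z": 9,"rx": 0,"ry": 0,"rz": 0}])

```text
time: 22.25
tool_pos: [0.5283, -0.2367, 0.3082]
tool_rot: [3.141, -0.0, -0.022]
contact_force: [3.2, 1.0, 0.3]
opening: 0.0001
grip_force: 1.6
```

```bash
python3 lid.py
```

```text
{'time': 22.25, 'tool_pos': [0.5283, -0.2367, 0.3082], 'opening': 0.0001, 'tool_rot': [3.1406, -0.0005, -0.0222], 'contact_force': [3.1755, 1.0157, 0.2504]}
top [('lid_tab', [([0.503, -0.232, 0.259], 0.72)])]
side [('lid_tab', [([0.502, -0.233, 0.262], 0.7)])]
```

Call:
arm_command(series=[{"x": -6,"y": 0,"z": 3,"rx": 0,"ry": 0,"rz": 0},{"x": -11,"y": 0,"z": 6.5,"rx": 0,"ry": 0,"rz": 0},{"x": -16.5,"y": 0,"z": 10,"rx": 0,"ry": 0,"rz": 0},{"x": -22,"y": 0,"z": 14,"rx": 0,"ry": 0,"rz": 0},{"x": -27,"y": 0,"z": 18,"rx": 0,"ry": 0,"rz": 0},{"x": -32,"y": 0,"z": 22.5,"rx": 0,"ry": 0,"rz": 0},{"x": -37,"y": 0,"z": 27,"rx": 0,"ry": 0,"rz": 0},{"x": -41.5,"y": 0,"z": 31.5,"rx": 0,"ry": 0,"rz": 0},{"x": -45.5,"y": 0,"z": 36.5,"rx": 0,"ry": 0,"rz": 0},{"x": -49.5,"y": 0,"z": 41.5,"rx": 0,"ry": 0,"rz": 0},{"x": -53.5,"y": 0,"z": 46.5,"rx": 0,"ry": 0,"rz": 0},{"x": -57.5,"y": 0,"z": 52,"rx": 0,"ry": 0,"rz": 0},{"x": -61,"y": 0,"z": 57.5,"rx": 0,"ry": 0,"rz": 0},{"x": -64,"y": 0,"z": 63,"rx": 0,"ry": 0,"rz": 0},{"x": -67,"y": 0,"z": 69,"rx": 0,"ry": 0,"rz": 0},{"x": -69.5,"y": 0,"z": 75,"rx": 0,"ry": 0,"rz": 0},{"x": -72,"y": 0,"z": 81,"rx": 0,"ry": 0,"rz": 0},{"x": -74.5,"y": 0,"z": 87,"rx": 0,"ry": 0,"rz": 0},{"x": -76.5,"y": 0,"z": 93,"rx": 0,"ry": 0,"rz": 0},{"x": -78,"y": 0,"z": 99,"rx": 0,"ry": 0,"rz": 0}])

```text
time: 24.45
tool_pos: [0.4508, -0.235, 0.209]
tool_rot: [3.141, -0.001, -0.022]
contact_force: [2.2, 0.9, 2.3]
opening: 0.0003
grip_force: 1.2
```

```bash
python3 lid.py
```

```text
{'time': 24.45, 'tool_pos': [0.4508, -0.235, 0.209], 'opening': 0.0003, 'tool_rot': [3.1407, -0.0007, -0.0222], 'contact_force': [2.1709, 0.8655, 2.298]}
top [('lid_tab', [([0.509, -0.235, 0.014], 0.63)])]
side [('lid_tab', [([0.417, -0.233, 0.142], 0.64)])]
```

Call:
arm_command(series=[{"x": -0.5,"y": 0,"z": 3,"rx": 0,"ry": 0,"rz": 0},{"x": -1,"y": 0,"z": 6,"rx": 0,"ry": 0,"rz": 0},{"x": -1.5,"y": 0,"z": 9,"rx": 0,"ry": 0,"rz": 0},{"x": -2,"y": 0,"z": 12,"rx": 0,"ry": 0,"rz": 0},{"x": -2,"y": 0,"z": 14,"rx": 0,"ry": 0,"rz": 0},{"x": -2,"y": 0,"z": 16,"rx": 0,"ry": 0,"rz": 0},{"x": -2,"y": 0,"z": 18,"rx": 0,"ry": 0,"rz": 0},{"x": -2,"y": 0,"z": 19.5,"rx": 0,"ry": 0,"rz": 0},{"x": -2,"y": 0,"z": 21,"rx": 0,"ry": 0,"rz": 0},{"x": -2,"y": 0,"z": 22,"rx": 0,"ry": 0,"rz": 0},{"x": -2,"y": 0,"z": 23,"rx": 0,"ry": 0,"rz": 0},{"x": -2,"y": 0,"z": 24,"rx": 0,"ry": 0,"rz": 0},{"x": -2,"y": 0,"z": 25,"rx": 0,"ry": 0,"rz": 0},{"x": -2,"y": 0,"z": 26,"rx": 0,"ry": 0,"rz": 0},{"x": -2,"y": 0,"z": 26,"rx": 0,"ry": 0,"rz": 0}])

```text
time: 26.15
tool_pos: [0.4491, -0.235, 0.1834]
tool_rot: [3.141, -0.001, -0.022]
contact_force: [-1.1, 0.0, -0.4]
opening: 0.0002
grip_force: 0.2
```

Call:
arm_command(series=[{"x": 0,"y": 0,"z": 1,"rx": 0,"ry": 0,"rz": 0},{"x": 0,"y": 0,"z": 1,"rx": 0,"ry": 0,"rz": 0}])

```text
time: 26.35
tool_pos: [0.4491, -0.235, 0.1825]
tool_rot: [3.141, -0.001, -0.022]
contact_force: [-0.5, -1.0, 1.2]
opening: 0.0001
grip_force: 0.4
```

Call:
arm_command(series=[{"x": 0,"y": 0,"z": 1,"rx": 0,"ry": 0,"rz": 0},{"x": 0,"y": 0,"z": 1,"rx": 0,"ry": 0,"rz": 0}])

```text
time: 26.55
tool_pos: [0.4491, -0.235, 0.1817]
tool_rot: [3.141, -0.001, -0.022]
contact_force: [-1.3, 1.6, 3.8]
opening: 0.0005
grip_force: 2.0
```

Call:
arm_command(series=[{"x": 0,"y": 0,"z": 1,"rx": 0,"ry": 0,"rz": 0},{"x": 0,"y": 0,"z": 1,"rx": 0,"ry": 0,"rz": 0}])

```text
time: 26.75
tool_pos: [0.4491, -0.235, 0.1816]
tool_rot: [3.14, -0.002, -0.022]
contact_force: [-3.1, 2.2, 12.3]
opening: 0.0005
grip_force: 6.1
```

Call:
arm_command(series=[{"x": 0,"y": 0,"z": 1,"rx": 0,"ry": 0,"rz": 0},{"x": 0,"y": 0,"z": 1,"rx": 0,"ry": 0,"rz": 0}])

```text
time: 26.95
tool_pos: [0.4491, -0.235, 0.1815]
tool_rot: [3.14, -0.002, -0.022]
contact_force: [-5.5, 3.2, 20.5]
opening: 0.0002
grip_force: 9.9
```

The lid is on the rim: the height stopped at the predicted 0.1815 m and the force rose to 20 N. I'll lift off and check.

Call:
arm_command(series=[{"x": 0,"y": 0,"z": -5,"rx": 0,"ry": 0,"rz": 0},{"x": 0,"y": 0,"z": -20,"rx": 0,"ry": 0,"rz": 0},{"x": 0,"y": 0,"z": -60,"rx": 0,"ry": 0,"rz": 0},{"x": 0,"y": 0,"z": -110,"rx": 0,"ry": 0,"rz": 0},{"x": 0,"y": 0,"z": -160,"rx": 0,"ry": 0,"rz": 0},{"x": -40,"y": 0,"z": -200,"rx": 0,"ry": 0,"rz": 0},{"x": -40,"y": 0,"z": -200,"rx": 0,"ry": 0,"rz": 0},{"x": -40,"y": 0,"z": -200,"rx": 0,"ry": 0,"rz": 0}])

```text
time: 27.75
tool_pos: [0.4086, -0.234, 0.3804]
tool_rot: [3.139, -0.003, -0.023]
contact_force: [0.5, -0.6, -0.6]
opening: 0.0008
grip_force: 0.0
```

```bash
python3 lid.py; python3 - <<'E'
from h import *
c=read_camera("top"); d=read_camera("side"); 
for n,v in (("top",c),("side",d)): print(n,[(q,[np.round(x["point"],3).tolist() for x in mark_of(v,q)[:2]]) for q in ("lid_tab","iron_stand","button","probe1","spacer")])
cv2.imwrite("pics/end.png",np.hstack([cv2.resize(c["pixels"][80:280,150:480],(440,267)),cv2.resize(d["pixels"][60:260,120:450],(440,267))])[:,:800])
E
```

```text
{'time': 27.75, 'tool_pos': [0.4086, -0.234, 0.3804], 'opening': 0.0008, 'tool_rot': [3.1391, -0.0033, -0.0231], 'contact_force': [0.5116, -0.5909, -0.5644]}
top [('lid_tab', [([0.418, -0.23, 0.112], 0.91)])]
side [('lid_tab', [([0.419, -0.228, 0.113], 0.82)])]
top [('lid_tab', [[0.417, -0.231, 0.109]]), ('iron_stand', [[0.719, -0.017, 0.018]]), ('button', [[0.493, -0.005, 0.02], [0.551, 0.161, 0.022]]), ('probe1', [[0.475, 0.413, 0.02], [0.589, -0.407, 0.017]]), ('spacer', [[0.214, 0.321, 0.016]])]
side [('lid_tab', [[0.415, -0.23, 0.113]]), ('iron_stand', [[0.72, -0.018, 0.018], [0.416, -0.231, 0.115]]), ('button', [[0.493, -0.005, 0.016]]), ('probe1', [[0.477, 0.416, 0.02]]), ('spacer', [[0.214, 0.319, 0.018], [0.57, 0.65, 0.011]])]
```

View pics/end.png

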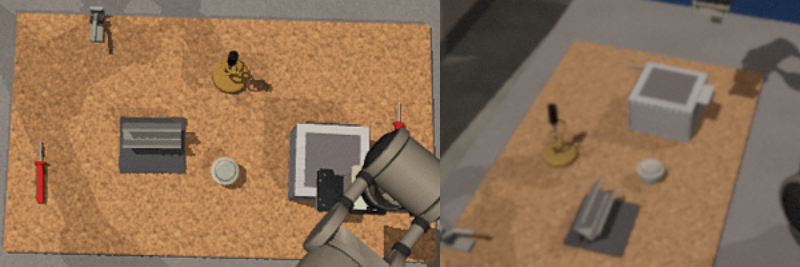

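Both views show the lid flat on the case (tab at z 0.112), the rack empty, and the button, iron stand and probes where they were. Handing in.

```bash
python3 -c "
from cell import *
print(hand_in())"
```

```text
the job is handed in; nothing more can be done
None
```

The white spacer was lowered into the case and released, the lid was then shut gently, the bystanders stayed put, and the job was handed in at about 28 s of the 67 s limit; hand-in returned no verdict.

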